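Put the stacked ultrasound specimens back in their foam inserts

TASK

The practical is over: take the stack of ultrasound specimens on the small white tray apart from the top down, one at a time, and put each straight away in the foam insert whose cut-out matches its shape and size, lying flat on the orange floor of the cut-out. Set them down gently, do not drop or knock any of them, and leave the gel bottle and the transducer standing where they are.

Things in the scene. Friction and masses are not known exactly. Their poses are not given: they have to be found in the camera images.
- brass_cyl: Brass cylinder, diameter 28 mm, 36 mm high, upright, thin blue label band round its middle, about 0.19 kg; top of the stack (on the black disc). Origin: centre of its underside; z along its axis, up. Belongs in ins_cyl.
- pom_disc: Black plastic (POM) disc, diameter 44 mm, 28 mm high, blue label band round its side, about 60 g; second from the top (on the aluminium bar). Origin: centre of its underside; z up. Belongs in ins_disc.
- alu_bar: Aluminium bar, 80 (its x) x 46 (its y) x 28 mm high, blue label on its sides, about 0.28 kg; third from the top (on the acrylic block). Origin: centre of its underside; x along its length, z up. Belongs in ins_bar.
- acrylic_block: Pale light-blue acrylic test block, 105 (its x) x 58 (its y) x 34 mm high, small dark drilled holes in its long sides, about 0.25 kg; bottom of the stack. Lies in a fixed white tray, 200 x 150 mm, floor 4 mm and rim 10 mm above the bench. Origin: centre of its underside; x along its length, z up. Belongs in ins_block.
- ins_cyl: Modular foam insert, 150 (its x) x 100 (its y) x 18 mm high, dark blue, fixed to the bench. In its middle one cut-out with an orange floor, 8 mm deep (floor 10 mm above the bench): round, diameter 42 mm, for the brass cylinder (7 mm play all round). Origin: centre of its underside, on the bench, straight below the cut-out's centre; z up.
- ins_disc: Modular foam insert, 150 (its x) x 100 (its y) x 18 mm high, dark blue, fixed to the bench. In its middle one cut-out with an orange floor, 8 mm deep (floor 10 mm above the bench): round, diameter 58 mm, for the black disc (7 mm play all round). Origin: centre of its underside, on the bench, straight below the cut-out's centre; z up.
- ins_bar: Modular foam insert, 150 (its x) x 100 (its y) x 18 mm high, dark blue, fixed to the bench. In its middle one cut-out with an orange floor, 8 mm deep (floor 10 mm above the bench): rectangular, 94 (along the insert's x) x 60 mm, for the aluminium bar (7 mm play on each side). Origin: centre of its underside, on the bench, straight below the cut-out's centre; z up.
- ins_block: Modular foam insert, 150 (its x) x 100 (its y) x 18 mm high, dark blue, fixed to the bench. In its middle one cut-out with an orange floor, 8 mm deep (floor 10 mm above the bench): rectangular, 119 (along the insert's x) x 72 mm, for the acrylic block (7 mm play on each side). Origin: centre of its underside, on the bench, straight below the cut-out's centre; z up.
- gel: Coupling-gel bottle, white with a blue nozzle cap, diameter 52 mm, 138 mm high, standing upright on the bench, loose; to be left alone. Origin: centre of its underside.
- probe: Ultrasound transducer, steel with an orange collar, diameter 29 mm, 60 mm high, standing upright on the bench, loose; to be left alone. Origin: centre of its underside. (Not listed: a caliper and a marker pen lying flat; bins 55 mm high and cases beyond x = 0.79 m.)
Things that resemble listed ones, but are neither listed nor needed, are in the scene too. What is shaped like the ins_cyl but pink or turquoise is not meant.

How it is judged (in metres and radians):
On the way, in this order (a step that is already met when the one before it is completed fails the run):
1. the brass cylinder lies flat in its own cut-out, let go (horizontal distance between brass_cyl and ins_cyl below 0.012 m and z of brass_cyl in the frame of ins_cyl between 0.006 and 0.0135 m and angle between brass_cyl's own z axis and vertical below 0.08 rad and contact force between the fingers and brass_cyl below 0.1 N), for 0.2 s.
2. the black disc lies flat in its own cut-out, let go (horizontal distance between pom_disc and ins_disc below 0.012 m and z of pom_disc in the frame of ins_disc between 0.006 and 0.0135 m and angle between pom_disc's own z axis and vertical below 0.08 rad and contact force between the fingers and pom_disc below 0.1 N), for 0.2 s.
3. the aluminium bar lies flat in its own cut-out, let go (horizontal distance between alu_bar and ins_bar below 0.012 m and z of alu_bar in the frame of ins_bar between 0.006 and 0.0135 m and angle between alu_bar's own z axis and vertical below 0.08 rad and contact force between the fingers and alu_bar below 0.1 N), for 0.2 s.
4. the acrylic block lies flat in its own cut-out, let go (horizontal distance between acrylic_block and ins_block below 0.012 m and z of acrylic_block in the frame of ins_block between 0.006 and 0.0135 m and angle between acrylic_block's own z axis and vertical below 0.08 rad and contact force between the fingers and acrylic_block below 0.1 N), for 0.2 s.
At the end, for the whole second after the job is handed in: Each of the four specimens lies flat (tilt under 0.08 rad) on the floor of its own insert's cut-out (underside 6 to 13.5 mm above the insert's underside, centre within 12 mm of the insert's centre), released and at rest; gel bottle and transducer stand upright (all of step 1 and all of step 2 and all of step 3 and all of step 4 and linear speed of each of brass_cyl, pom_disc, alu_bar, acrylic_block below 0.03 m/s and angular speed of each of brass_cyl, pom_disc, alu_bar, acrylic_block below 0.4 rad/s and angle between each of gel, probe's own z axis and vertical below 0.1 rad); the robot touches nothing.
It fails at once if a specimen is dropped or knocked (faster than 0.6 m/s while not held by the fingers) ((linear speed of brass_cyl above 0.6 m/s and contact force between the fingers and brass_cyl below 0.1 N) or (linear speed of pom_disc above 0.6 m/s and contact force between the fingers and pom_disc below 0.1 N) or (linear speed of alu_bar above 0.6 m/s and contact force between the fingers and alu_bar below 0.1 N) or (linear speed of acrylic_block above 0.6 m/s and contact force between the fingers and acrylic_block below 0.1 N)).
It fails at once if the gel bottle is pushed more than 30 mm or tipped over (distance of gel from where it was at the start of the episode above 0.03 m or angle between gel's own z axis and vertical above 0.5 rad).
It fails at once if the transducer is pushed more than 30 mm or tipped over (distance of probe from where it was at the start of the episode above 0.03 m or angle between probe's own z axis and vertical above 0.5 rad).
It also fails if it takes over 128 s, if anything falls off the work surface, if the arm or the gripper's body presses on something with over 40 N, if the wrist force passes 120 N, or if a joint passes its speed limit or range.

ROBOT

A 7-joint arm with a two-finger parallel gripper is mounted at the origin on the work surface. World frame = base frame: x ahead of the robot, y to its left, z up, the work surface at z = 0. Lengths are in mm, angles in rad, forces in N, time in s.
With the tool pointing down it reaches from about 400 to 875 mm from the base axis. Payload 6.5 kg.
Tool frame: the origin (TCP) lies where the fingers leave the gripper's body, on its centre line; the fingertips stand 73 mm ahead of it and the grasp point (between the pads) lies 54 mm ahead of it; z points along the fingers, y is the line along which they close (so a half turn about z gives the same grasp; the last joint's range is limited). The gripper opens to 85 mm and grips with 20 to 120 N. Pads are 22 mm wide; open, the fingers measure 114 mm over their backs; the gripper's body (76 mm by 85 mm) begins 54 mm behind the grasp point. The pads swing forward as they close: fully open they stand 13 mm farther back than shut.
Start: joints at [1.11, 0.536, -0.004, 1.538, 0.003, 1.067, -0.071], TCP at [250.002, -599.991, 303.89] pointing down, gripper open.
Joint ranges: [-2.7, 2.7], [-0.37, 2.16], [-1.27, 1.26], [0.24, 2.4], [-1.31, 4.45], [0.19, 1.91], [-2.76, 2.76]. Speed limits (rad/s): [2.39, 2.39, 3.14, 3.14, 3.14, 3.14, 3.14].

INTERFACE

Orientations are given as a unit quaternion [x, y, z, w].
In Python, from bench import state, capture, sign_off gives the robot as it stands. The module is installed in compiled form; this text tells all that it offers.
- The arm moves only by the tool jog_arm, never from a script. Its argument "deltas" is a list of rows, each an object with "delta_pos": the shift along the tool's x, y, z in mm, a list of three; "turn": the turn, a rotation vector about the tool's x, y, z in degrees, a list of three. A call has 1 to 12 rows; each row shifts and turns the commanded pose from where the row before left it, along the tool's axes as they then stand; what a row does not reach is not made up. A row lasts 1/12 s, in which the tool goes at most 41.7 mm and 7.16 degrees, less where a joint would pass 70% of its speed; a pose out of reach is approached as far as the arm can. A call is refused whole if a number of a shift passes 41.7 or a number of a turn 7.16, either way. A call with a gripper value outside its range is refused whole. "hand" is the opening, from 0 (shut) to 1 (fully open), set as the call begins (left out, the last holds). The fingers move at their own pace and stop on an object; "grip_force" is the grip in N (left out, the last holds). Time passes only in rows, so rows that do not move let the fingers close. It gives the time, the measured TCP pose, the force, the opening and the grip force at its end, in the units of the state.
- state(): the state, without advancing time (a new reading comes with each control period).
- capture(name): name is "scene" or "top"; returns a dict with "color" (400x640x3 uint8, red, green, blue), "mtx" (3x3 intrinsics, pixels), "pose" (4x4, takes a point from camera to world coordinates). Camera axes: x right, y up, looking along -z (the intrinsics and any distortion apply to the point x, -y, -z); pixel columns grow to the right and rows downward; lengths in mm; the calibration is good to about 2 mm. A picture is of the moment at which its call begins. There is no depth.
- sign_off(): hands the job in; it is judged then, once.
The state is a dict: "clock": time; "joints": joint angles; "qvel": joint speeds; "effort": joint torques, N m; "ee_pos": TCP position; "tcp_rot": TCP orientation; "ft_force": force on the tool from outside, world axes, zero at the start; "wrist_torque": the same for the moment, N m; "gripper_width": finger opening in mm; "grasp_force": force on a finger pad.
Only numpy, scipy, OpenCV 4.12 (cv2) and the standard library are available. Lean on these libraries where they do the work, as an engineer would, in place of code of your own. Each camera call takes 0.05 s, during which the arm holds its last target. There are 200 camera calls.

## Working session

There is one attempt and no reset: what is moved stays moved. The work goes in short steps, Python scripts to look and compute and a tool call to move; the robot and the scene stay as the last step left them, time stands still between calls to the robot, and variables do not carry over. Pictures are saved under pics/ and viewed, at most 14 in all, crops included, and the job is handed in when it is done.

Besides the shell and the picture viewer there is one more tool, called as a command line: name --argument value ..., lists and objects as JSON in quotes. jog_arm: Moves the arm, as the interface text tells. Its arguments: {"type":"object","properties":{"deltas":{"type":"array"},"hand":{"type":"number"},"grip_force":{"type":"number"}},"required":["deltas"]}

```bash
mkdir -p pics
python3 - <<'E'
from bench import state,capture
import cv2,numpy as np
s=state();print({k:np.round(v,3) for k,v in s.items()})
for n in("scene","top"):
    c=capture(n);np.savez(n+"0.npz",**c);cv2.imwrite(f"pics/{n}0.png",c["color"][:,:,::-1]);print(n,c["mtx"],c["pose"],[k for k in c])
E
```

```text
{'clock': np.float64(0.0), 'joints': array([ 1.11 ,  0.537, -0.004,  1.539,  0.003,  1.067, -0.071]), 'qvel': array([ 0.001,  0.   , -0.   ,  0.001, -0.001, -0.001,  0.001]), 'effort': array([ 1.0000e-03, -5.8342e+01,  1.0490e+00, -2.5910e+01,  1.3000e-02,
        1.0000e-02, -0.0000e+00]), 'ee_pos': array([ 249.811, -599.534,  302.997]), 'tcp_rot': array([ 0.981,  0.196, -0.   , -0.001]), 'ft_force': array([-0.23, -0.07,  0.93]), 'wrist_torque': array([-0.01 ,  0.042, -0.062]), 'grasp_force': np.float64(0.0), 'gripper_width': np.float64(85.422)}
scene [[503.6987678    0.         321.26913106]
 [  0.         503.6987678  193.0026279 ]
 [  0.           0.           1.        ]] [[-4.95496030e-01 -7.17486765e-01  4.89588017e-01  1.05710071e+03]
 [ 8.68604598e-01 -4.07260602e-01  2.82249633e-01  3.46466733e+02]
 [-3.12046508e-03  5.65111975e-01  8.25008314e-01  1.11721574e+03]
 [ 0.00000000e+00  0.00000000e+00  0.00000000e+00  1.00000000e+00]] ['color', 'mtx', 'pose']
top [[456.00309287   0.         323.45811973]
 [  0.         456.00309287 205.34493839]
 [  0.           0.           1.        ]] [[ 1.53491359e-02  9.95011233e-01 -9.85750951e-02  3.09785021e+02]
 [-9.99773309e-01  1.67275977e-02  1.31726090e-02  3.62690845e+00]
 [ 1.47558185e-02  9.83505609e-02  9.95042428e-01  1.42353359e+03]
 [ 0.00000000e+00  0.00000000e+00  0.00000000e+00  1.00000000e+00]] ['color', 'mtx', 'pose']
```

View pics/scene0.png

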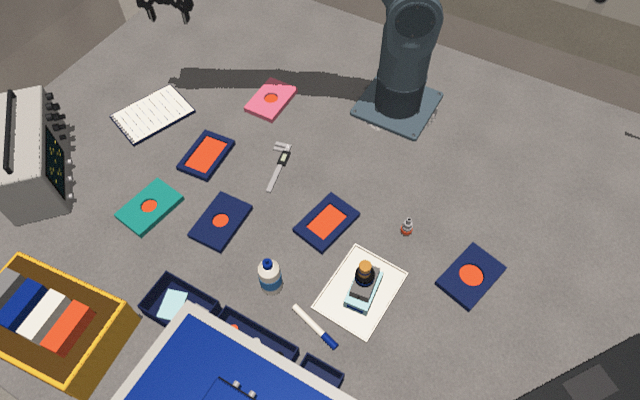

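View pics/top0.png

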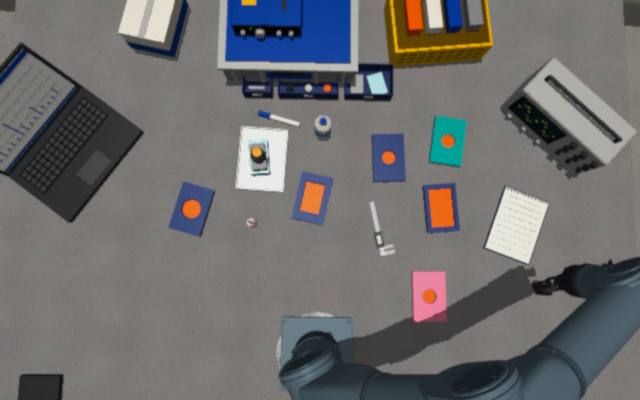

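The scene view has the navy inserts at (471,275) disc, (326,221) bar, (221,220) cylinder and (208,155) block. In the top view they are at (192,209), (312,198), (389,158) and (441,208). The stack is at (363,285) in scene and (259,157) in top. The pink and turquoise inserts are decoys. The gel bottle is at (323,127) top and the transducer at (251,223) top.

```bash
cat > h.py <<'E'
import numpy as np,cv2
def load(n):
    d=np.load(n+".npz");return {k:d[k] for k in d}
def ray(c,uv):
    u,v=uv;K=c["mtx"];d=np.array([(u-K[0,2])/K[0,0],-(v-K[1,2])/K[1,1],-1.])
    d=c["pose"][:3,:3]@d;return c["pose"][:3,3],d/np.linalg.norm(d)
def onz(c,uv,z):
    o,d=ray(c,uv);return o+d*(z-o[2])/d[2]
def tri(c1,p1,c2,p2):
    A=np.zeros((3,3));b=np.zeros(3);R=[ray(c1,p1),ray(c2,p2)]
    for o,d in R:
        P=np.eye(3)-np.outer(d,d);A+=P;b+=P@o
    x=np.linalg.solve(A,b);return x,max(np.linalg.norm((np.eye(3)-np.outer(d,d))@(x-o)) for o,d in R)
def orange(c):
    h=cv2.cvtColor(c["color"],cv2.COLOR_RGB2HSV);return cv2.inRange(h,(3,170,120),(14,255,255))
def blob(m,near,r=25):
    n,l,st,ce=cv2.connectedComponentsWithStats(m)
    k=min((i for i in range(1,n) if st[i,4]>15),key=lambda i:np.hypot(*(ce[i]-near)))
    return (l==k).astype(np.uint8),ce[k],st[k,4]
E
python3 - <<'E'
from h import *
s,t=load("scene0"),load("top0")
N=dict(disc=((471,275),(192,209)),bar=((326,221),(312,198)),cyl=((221,220),(389,158)),block=((208,155),(441,208)))
for k,(a,b) in N.items():
    ms,ps,As=blob(orange(s),a);mt,pt,At=blob(orange(t),b)
    x,e=tri(s,ps,t,pt);print(k,ps,pt,As,At,"tri",x.round(1),"err",round(e,1),"z14:",onz(s,ps,14).round(1)[:2],onz(t,pt,14).round(1)[:2])
    for c,m in((s,ms),(t,mt)):
        con=max(cv2.findContours(m,0,1)[0],key=cv2.contourArea)[:,0]
        w=np.array([onz(c,p,12)[:2] for p in con]).astype(np.float32)
        (cx,cy),(sw,sh),an=cv2.minAreaRect(w)
        if sh>sw: an+=90
        print("   rect",round(cx,1),round(cy,1),sorted((round(sw,1),round(sh,1))),"long axis yaw",round((an+90)%180-90,1))
for n,c,(x0,y0,w,h) in(("s",s,(305,235,110,110)),("t",t,(205,105,110,110))):
    cv2.imwrite(f"pics/{n}1.png",cv2.resize(c["color"][y0:y0+h,x0:x0+w,::-1],None,fx=5,fy=5,interpolation=cv2.INTER_CUBIC))
E
```

```text
disc [470.94354839 274.51344086] [190.97959184 208.42040816] 372 245 tri [432.4 395.3  15.5] err 1.4 z14: [430.9 396.7] [433.  394.3]
   rect 429.5 396.6 [49.6, 53.4] long axis yaw -60.4
   rect 433.0 394.8 [49.3, 53.1] long axis yaw 2.4
bar [326.03437967 220.96263079] [312.0458891  197.34034417] 669 523 tri [473.1  22.   15.7] err 1.2 z14: [471.7  22.6] [473.8  20.9]
   rect 469.8 21.3 [55.6, 90.8] long axis yaw -11.6
   rect 474.2 20.8 [56.6, 89.8] long axis yaw -11.6
cyl [219.96575342 219.67123288] [388.25641026 157.1025641 ] 146 117 tri [ 604.2 -215.2   16.9] err 1.0 z14: [ 602.6 -215.8] [ 605.3 -216.5]
   rect 601.1 -216.9 [33.1, 36.7] long axis yaw -60.4
   rect 606.1 -217.6 [34.7, 38.4] long axis yaw 0.1
block [205.31143233 153.86596583] [441.05352798 207.49635036] 761 822 tri [ 448.2 -380.5   14.8] err 1.0 z14: [ 447.4 -380. ] [ 448.8 -381.7]
   rect 444.9 -381.5 [67.4, 114.5] long axis yaw 4.8
   rect 449.3 -382.4 [69.1, 116.9] long axis yaw 5.3
```

View pics/s1.png

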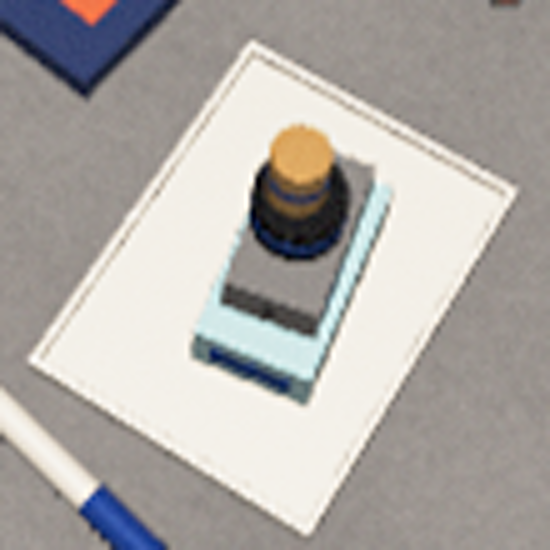

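View pics/t1.png

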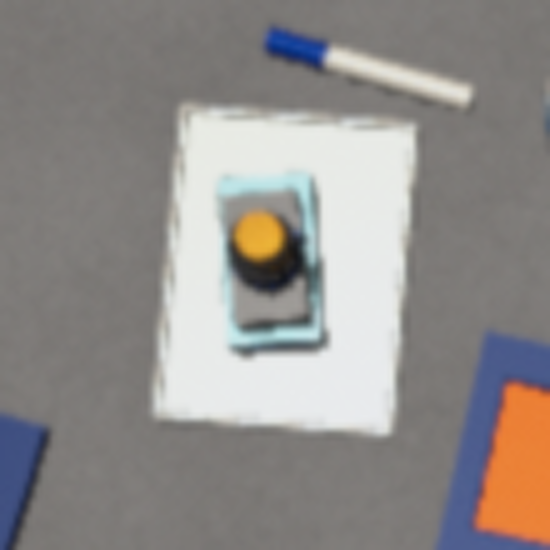

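The crops show the brass top, in full-image pixels, at about (365,266) in scene and (257,152) in top. The black disc, grey bar and pale-blue block lie beneath it, all close to yaw 0. The inserts triangulate to z of about 15, where 14 is expected for the visible mid-depth of the cut-out. Next I measure the brass.

```bash
cat >> h.py <<'E'
def plan(target,yaw,st):
    "shift in tool axes and turn about tool z to reach TCP target (mm) with tool x at yaw (deg)"
    from scipy.spatial.transform import Rotation as R
    r=R.from_quat(st["tcp_rot"]);X=r.as_matrix()[:,0];y=np.degrees(np.arctan2(X[1],X[0]))
    d=r.inv().apply(np.array(target)-st["ee_pos"])
    return "from",st["ee_pos"].round(1),"yaw",y.round(2),"tilt z",r.as_matrix()[:,2].round(4),"tool shift now",d.round(1),"turn_z",round((y-yaw+90)%180-90,2)
E
python3 - <<'E'
from h import *
from bench import state
s,t=load("scene0"),load("top0")
P=[]
for n,c,near in(("s",s,(365,266)),("t",t,(257,152))):
    h=cv2.cvtColor(c["color"],cv2.COLOR_RGB2HSV)
    m=cv2.inRange(h,(14,120,165),(28,255,255));b,ce,a=blob(m,near)
    con=max(cv2.findContours(b,0,1)[0],key=cv2.contourArea)
    el=cv2.fitEllipse(con);print(n,ce.round(1),a,[np.round(q,1) for q in el], "z130",onz(c,ce,130).round(1));P.append(ce)
print(tri(s,P[0],t,P[1]))
x=tri(s,P[0],t,P[1])[0]
print(plan([x[0],x[1],300],0,state()))
E
```

```text
s [364.7 265.7] 102 [array([364.7, 265.7]), array([10. , 11.2]), np.float64(104.8)] z130 [590.3 184.8 130. ]
t [256.3 151.4] 66 [array([256.3, 151.4]), array([8.3, 8.5]), np.float64(158.5)] z130 [590.7 182.2 130. ]
(array([590.37904455, 183.51554043, 129.00079327]), np.float64(1.2582618513447679))
('from', array([ 249.8, -599.6,  303.1]), 'yaw', np.float64(22.62), 'tilt z', array([-8.0e-04,  1.4e-03, -1.0e+00]), 'tool shift now', array([ 615.6, -591.8,    3.9]), 'turn_z', np.float64(22.62))
```

jog_arm --deltas '[{"delta_pos":[0,0,0],"turn":[0,0,5.65]},{"delta_pos":[0,0,0],"turn":[0,0,5.65]},{"delta_pos":[0,0,0],"turn":[0,0,5.66]},{"delta_pos":[0,0,0],"turn":[0,0,5.66]},{"delta_pos":[8,-18,0],"turn":[0,0,0]},{"delta_pos":[12,-28,0],"turn":[0,0,0]},{"delta_pos":[14,-32,0],"turn":[0,0,0]},{"delta_pos":[14,-32,0],"turn":[0,0,0]},{"delta_pos":[14,-32,0],"turn":[0,0,0]},{"delta_pos":[14,-32,0],"turn":[0,0,0]},{"delta_pos":[14,-32,0],"turn":[0,0,0]},{"delta_pos":[14,-32,0],"turn":[0,0,0]}]' --hand 1 --grip_force 50

```text
clock: 1.1
ee_pos: [354.2, -360.2, 303.7]
tcp_rot: [1.0, -0.0, -0.0, -0.0]
ft_force: [1.4, -0.2, -0.5]
gripper_width: 85.4
grasp_force: 0.0
```

jog_arm --deltas '[{"delta_pos":[14,-32,0],"turn":[0,0,0]},{"delta_pos":[14,-32,0],"turn":[0,0,0]},{"delta_pos":[14,-32,0],"turn":[0,0,0]},{"delta_pos":[14,-32,0],"turn":[0,0,0]},{"delta_pos":[14,-32,0],"turn":[0,0,0]},{"delta_pos":[14,-32,0],"turn":[0,0,0]},{"delta_pos":[14,-32,0],"turn":[0,0,0]},{"delta_pos":[14,-32,0],"turn":[0,0,0]},{"delta_pos":[14,-32,0],"turn":[0,0,0]},{"delta_pos":[14,-32,0],"turn":[0,0,0]},{"delta_pos":[14,-32,0],"turn":[0,0,0]},{"delta_pos":[8,-18,0],"turn":[0,0,0]}]'

```text
clock: 2.1
ee_pos: [516.8, 12.4, 303.8]
tcp_rot: [1.0, 0.002, 0.0, -0.001]
ft_force: [1.0, -0.6, 0.1]
gripper_width: 85.5
grasp_force: 0.0
```

jog_arm --deltas '[{"delta_pos":[14,-32,0],"turn":[0,0,0]},{"delta_pos":[14,-32,0],"turn":[0,0,0]},{"delta_pos":[14,-32,0],"turn":[0,0,0]},{"delta_pos":[13,-32,0],"turn":[0,0,0]},{"delta_pos":[10,-26,10],"turn":[0,0,0]},{"delta_pos":[6,-12,15],"turn":[0,0,0]},{"delta_pos":[0,0,15],"turn":[0,0,0]},{"delta_pos":[0,0,10],"turn":[0,0,0]},{"delta_pos":[0,0,0],"turn":[0,0,0]},{"delta_pos":[0,0,0],"turn":[0,0,0]}]'

```text
clock: 2.93
ee_pos: [586.7, 173.0, 253.4]
tcp_rot: [1.0, -0.001, -0.001, 0.0]
ft_force: [-0.0, 0.0, 0.1]
gripper_width: 85.2
grasp_force: 0.0
```

Run:
```python
from h import *
from bench import state,capture
print(plan([590.4,183.5,180],0,state()))
c=capture("scene");cv2.imwrite("pics/s2.png",cv2.resize(c["color"][140:340,260:460,::-1],None,fx=3,fy=3,interpolation=cv2.INTER_CUBIC))
```

```text
('from', array([586.7, 173. , 253.4]), 'yaw', np.float64(-0.06), 'tilt z', array([-0.0015, -0.001 , -1.    ]), 'tool shift now', array([  3.8, -10.6,  73.4]), 'turn_z', np.float64(-0.06))
```

View pics/s2.png

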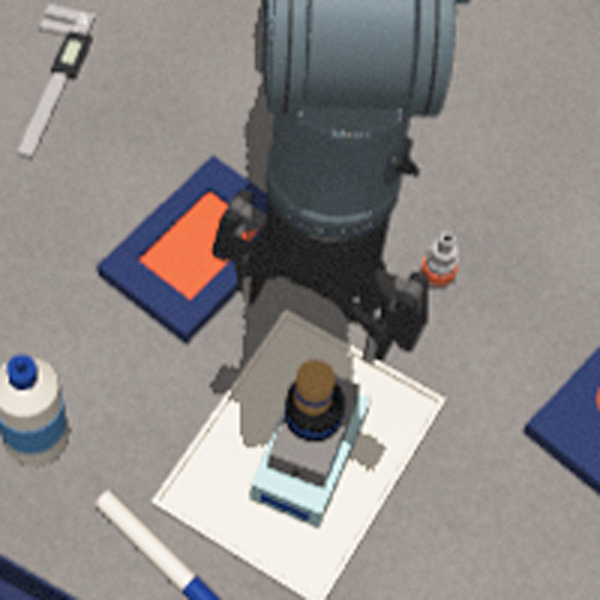

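The open fingers sit above the stack on both sides, with tips near crop pixels (235,245) and (400,345). The brass is at (315,380). The way down is clear.

jog_arm --deltas '[{"delta_pos":[1.9,-5.3,0],"turn":[0,0,0]},{"delta_pos":[1.9,-5.3,5],"turn":[0,0,0]},{"delta_pos":[0,0,12],"turn":[0,0,0]},{"delta_pos":[0,0,15],"turn":[0,0,0]},{"delta_pos":[0,0,15],"turn":[0,0,0]},{"delta_pos":[0,0,12],"turn":[0,0,0]},{"delta_pos":[0,0,8],"turn":[0,0,0]},{"delta_pos":[0,0,4.5],"turn":[0,0,0]},{"delta_pos":[0,0,0],"turn":[0,0,0]},{"delta_pos":[0,0,0],"turn":[0,0,0]}]'

```text
clock: 3.82
ee_pos: [591.0, 184.7, 182.5]
tcp_rot: [1.0, 0.0, 0.0, -0.0]
ft_force: [0.6, 0.1, 0.2]
gripper_width: 85.4
grasp_force: 0.0
```

jog_arm --deltas '[{"delta_pos":[0,0,0]},{"delta_pos":[0,0,0]},{"delta_pos":[0,0,0]},{"delta_pos":[0,0,0]},{"delta_pos":[0,0,0]},{"delta_pos":[0,0,0]},{"delta_pos":[0,0,0]},{"delta_pos":[0,0,0]}]' --hand 0.55

```text
validation failed for argument at $.de...
```

jog_arm --deltas '[{"delta_pos":[0,0,0],"turn":[0,0,0]},{"delta_pos":[0,0,0],"turn":[0,0,0]},{"delta_pos":[0,0,0],"turn":[0,0,0]},{"delta_pos":[0,0,0],"turn":[0,0,0]},{"delta_pos":[0,0,0],"turn":[0,0,0]},{"delta_pos":[0,0,0],"turn":[0,0,0]}]' --hand 0.45

```text
clock: 4.32
ee_pos: [590.8, 184.6, 182.5]
tcp_rot: [1.0, 0.0, 0.0, -0.0]
ft_force: [-0.1, 0.7, -0.4]
gripper_width: 38.8
grasp_force: 0.0
```

Run:
```python
from h import *
from bench import state,capture
print(state()["ee_pos"],state()["gripper_width"])
c=capture("scene");cv2.imwrite("pics/s3.png",cv2.resize(c["color"][210:330,310:430,::-1],None,fx=5,fy=5,interpolation=cv2.INTER_CUBIC))
```

```text
[590.79629572 184.6439706  182.49757426] 38.81298578489887
```

View pics/s3.png

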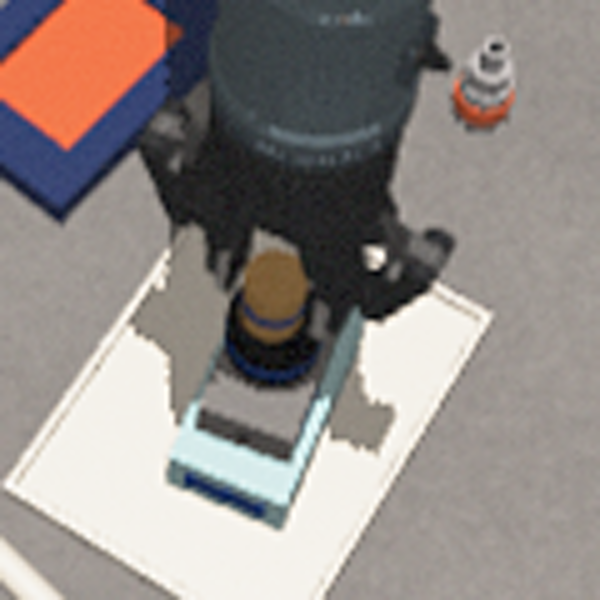

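The fingers stand on either side of the brass at crop (275,300), with the right tip near (325,330), above the disc. I close now.

jog_arm --deltas '[{"delta_pos":[0,0,0],"turn":[0,0,0]},{"delta_pos":[0,0,0],"turn":[0,0,0]},{"delta_pos":[0,0,0],"turn":[0,0,0]},{"delta_pos":[0,0,0],"turn":[0,0,0]},{"delta_pos":[0,0,0],"turn":[0,0,0]}]' --hand 0 --grip_force 40

```text
clock: 4.78
ee_pos: [590.9, 184.4, 182.5]
tcp_rot: [1.0, -0.0, 0.0, 0.0]
ft_force: [-1.0, -0.8, 3.1]
gripper_width: 26.6
grasp_force: 39.4
```

Run:
```python
from h import *
c=dict(np.load("scene0.npz"))
print([onz(c,(376,276),z).round(0) for z in (100,108,115)])
```

```text
[array([586., 213., 100.]), array([590., 214., 108.]), array([593., 215., 115.])]
```

jog_arm --deltas '[{"delta_pos":[0,0,-3],"turn":[0,0,0]},{"delta_pos":[0,0,-6],"turn":[0,0,0]},{"delta_pos":[0,0,-10],"turn":[0,0,0]},{"delta_pos":[0,0,-15],"turn":[0,0,0]},{"delta_pos":[0,0,-15],"turn":[0,0,0]},{"delta_pos":[0,0,-15],"turn":[0,0,0]},{"delta_pos":[0,6,-8],"turn":[0,0,0]},{"delta_pos":[0,12,-3],"turn":[0,0,0]},{"delta_pos":[1,20,0],"turn":[0,0,0]},{"delta_pos":[1,25,0],"turn":[0,0,0]},{"delta_pos":[1,25,0],"turn":[0,0,0]},{"delta_pos":[1,25,0],"turn":[0,0,0]}]'

```text
clock: 5.78
ee_pos: [594.2, 68.9, 256.8]
tcp_rot: [1.0, -0.0, -0.001, 0.0]
ft_force: [-0.4, -0.6, -1.9]
gripper_width: 26.2
grasp_force: 39.6
```

jog_arm --deltas '[{"delta_pos":[1,25,0],"turn":[0,0,0]},{"delta_pos":[1,25,0],"turn":[0,0,0]},{"delta_pos":[1,25,0],"turn":[0,0,0]},{"delta_pos":[1,25,0],"turn":[0,0,0]},{"delta_pos":[1,25,0],"turn":[0,0,0]},{"delta_pos":[1,25,0],"turn":[0,0,0]},{"delta_pos":[1,25,0],"turn":[0,0,0]},{"delta_pos":[1,25,0],"turn":[0,0,0]},{"delta_pos":[0,25,0],"turn":[0,0,0]},{"delta_pos":[0,25,0],"turn":[0,0,0]},{"delta_pos":[0,18,0],"turn":[0,0,0]},{"delta_pos":[0,10,0],"turn":[0,0,0]}]'

```text
clock: 6.78
ee_pos: [601.0, -211.1, 256.7]
tcp_rot: [1.0, -0.002, -0.001, 0.001]
ft_force: [0.0, -0.1, -1.8]
gripper_width: 26.4
grasp_force: 39.6
```

Run:
```python
from h import *
from bench import state
s=state();print(plan([604,-216,99],0,s),s["grasp_force"],s["gripper_width"])
```

```text
('from', array([ 601. , -211.1,  256.7]), 'yaw', np.float64(-0.27), 'tilt z', array([-0.0019, -0.002 , -1.    ]), 'tool shift now', array([  3.3,   4.5, 157.7]), 'turn_z', np.float64(-0.27)) 39.58156406879425 26.43740411101311
```

jog_arm --deltas '[{"delta_pos":[1.5,2,5],"turn":[0,0,0]},{"delta_pos":[1.5,2,12],"turn":[0,0,0]},{"delta_pos":[0,0,20],"turn":[0,0,0]},{"delta_pos":[0,0,20],"turn":[0,0,0]},{"delta_pos":[0,0,20],"turn":[0,0,0]},{"delta_pos":[0,0,20],"turn":[0,0,0]},{"delta_pos":[0,0,18],"turn":[0,0,0]},{"delta_pos":[0,0,12],"turn":[0,0,0]},{"delta_pos":[0,0,8],"turn":[0,0,0]},{"delta_pos":[0,0,4],"turn":[0,0,0]},{"delta_pos":[0,0,0],"turn":[0,0,0]},{"delta_pos":[0,0,0],"turn":[0,0,0]}]'

```text
clock: 7.78
ee_pos: [606.3, -210.2, 118.9]
tcp_rot: [1.0, 0.0, 0.0, 0.0]
ft_force: [0.1, -0.5, -0.9]
gripper_width: 26.5
grasp_force: 39.6
```

Run:
```python
from h import *
from bench import state,capture
s=state();print(plan([604,-216,99],0,s),s["ft_force"])
c=capture("scene");cv2.imwrite("pics/s4.png",cv2.resize(c["color"][160:280,160:280,::-1],None,fx=5,fy=5,interpolation=cv2.INTER_CUBIC))
```

```text
('from', array([ 606.3, -210.2,  118.9]), 'yaw', np.float64(0.01), 'tilt z', array([ 1.e-03, -1.e-04, -1.e+00]), 'tool shift now', array([-2.3,  5.8, 19.9]), 'turn_z', np.float64(0.01)) [ 0.09779245 -0.54809669 -0.90114003]
```

View pics/s4.png

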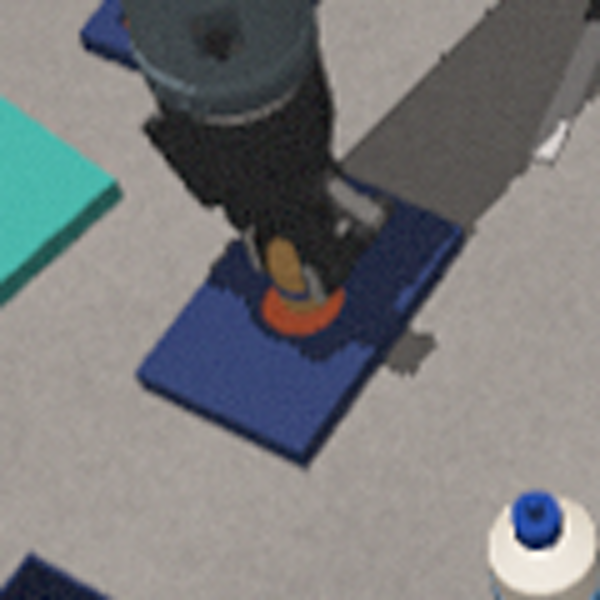

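The brass is upright above the cut-out, whose visible orange is at crop (303,305). It still has to shift about 6 mm in y. I then lower it.

jog_arm --deltas '[{"delta_pos":[-1.2,2.9,0],"turn":[0,0,0]},{"delta_pos":[-1.1,2.9,0],"turn":[0,0,0]},{"delta_pos":[0,0,4],"turn":[0,0,0]},{"delta_pos":[0,0,5],"turn":[0,0,0]},{"delta_pos":[0,0,4],"turn":[0,0,0]},{"delta_pos":[0,0,3],"turn":[0,0,0]},{"delta_pos":[0,0,2],"turn":[0,0,0]},{"delta_pos":[0,0,0],"turn":[0,0,0]},{"delta_pos":[0,0,0],"turn":[0,0,0]}]'

```text
clock: 8.58
ee_pos: [603.5, -216.0, 100.2]
tcp_rot: [1.0, 0.0, -0.0, -0.0]
ft_force: [1.1, -0.0, -2.3]
gripper_width: 26.3
grasp_force: 39.6
```

jog_arm --deltas '[{"delta_pos":[0,0,0.7],"turn":[0,0,0]},{"delta_pos":[0,0,0.5],"turn":[0,0,0]},{"delta_pos":[0,0,0],"turn":[0,0,0]}]'

```text
clock: 8.83
ee_pos: [603.5, -216.2, 99.2]
tcp_rot: [1.0, 0.0, 0.0, 0.0]
ft_force: [0.2, -0.5, -2.1]
gripper_width: 26.4
grasp_force: 39.6
```

jog_arm --deltas '[{"delta_pos":[0,0,0.6],"turn":[0,0,0]},{"delta_pos":[0,0,0.4],"turn":[0,0,0]},{"delta_pos":[0,0,0],"turn":[0,0,0]}]'

```text
clock: 9.08
ee_pos: [603.7, -216.3, 98.6]
tcp_rot: [1.0, -0.0, 0.0, 0.0]
ft_force: [-0.3, 0.4, 1.0]
gripper_width: 26.4
grasp_force: 40.0
```

jog_arm --deltas '[{"delta_pos":[0,0,0.3],"turn":[0,0,0]},{"delta_pos":[0,0,0],"turn":[0,0,0]}]'

```text
clock: 9.25
ee_pos: [603.7, -216.2, 98.5]
tcp_rot: [1.0, 0.0, 0.0, 0.0]
ft_force: [-2.1, 0.3, 4.9]
gripper_width: 26.9
grasp_force: 40.4
```

jog_arm --deltas '[{"delta_pos":[0,0,0],"turn":[0,0,0]},{"delta_pos":[0,0,0],"turn":[0,0,0]},{"delta_pos":[0,0,0],"turn":[0,0,0]},{"delta_pos":[0,0,0],"turn":[0,0,0]},{"delta_pos":[0,0,0],"turn":[0,0,0]},{"delta_pos":[0,0,-4],"turn":[0,0,0]},{"delta_pos":[0,0,-12],"turn":[0,0,0]},{"delta_pos":[0,0,-20],"turn":[0,0,0]},{"delta_pos":[0,0,-30],"turn":[0,0,0]},{"delta_pos":[0,0,-35],"turn":[0,0,0]},{"delta_pos":[0,0,-35],"turn":[0,0,0]},{"delta_pos":[0,0,-20],"turn":[0,0,0]}]' --hand 0.8

```text
clock: 10.25
ee_pos: [604.9, -216.5, 259.3]
tcp_rot: [1.0, -0.0, 0.003, 0.001]
ft_force: [1.4, -1.1, -0.2]
gripper_width: 68.5
grasp_force: 0.0
```

Run:
```python
from h import *
from bench import state,capture
for n in("scene","top"):
    c=capture(n);np.savez(n+"1.npz",**c)
s,t=load("scene1"),load("top1")
cv2.imwrite("pics/both5.png",np.hstack([cv2.resize(s["color"][y:y+100,x:x+65,::-1],None,fx=5.5,fy=5.5,interpolation=cv2.INTER_CUBIC) for s,x,y in((s,190,170),(s,330,245))]))
cv2.imwrite("pics/top5.png",np.hstack([cv2.resize(t["color"][y:y+80,x:x+70,::-1],None,fx=5.5,fy=5.5,interpolation=cv2.INTER_CUBIC) for x,y in((225,115),(350,115))]))
print(state()["ee_pos"])
```

```text
[ 605.88096815 -216.84362678  259.87149122]
```

View pics/both5.png

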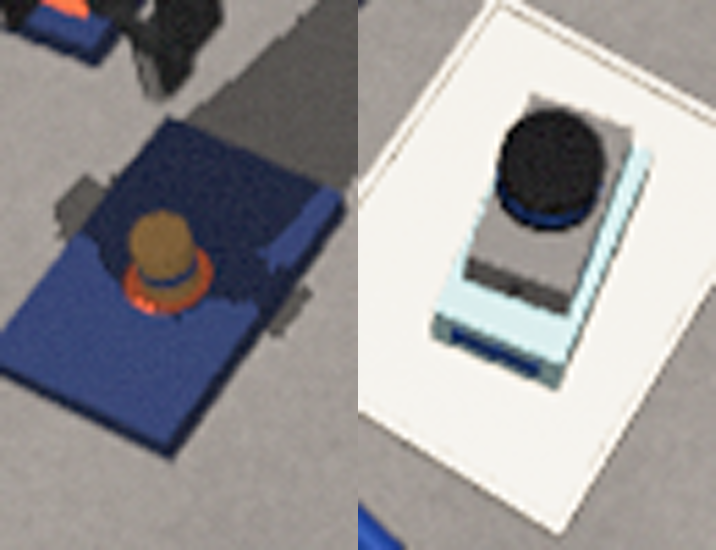

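View pics/top5.png

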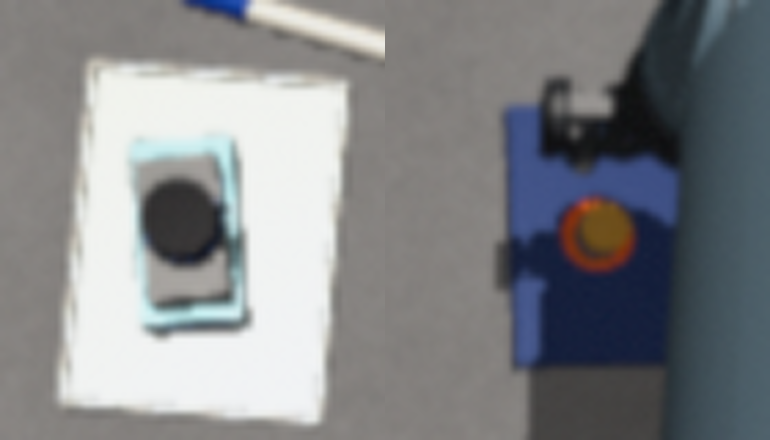

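The brass stands upright in its cut-out, at crop (165,255) scene and (600,230) top. The disc alone is now on top of the stack, at crop (550,165) scene and (183,222) top, with the bar and block below it undisturbed. I measure the disc.

Run:
```python
from h import *
from bench import state
s,t=load("scene1"),load("top1");P=[]
for c,near in((s,(365,275)),(t,(258,155))):
    m=cv2.inRange(c["color"],(0,0,0),(62,62,62))
    b,ce,a=blob(m,near);con=max(cv2.findContours(b,0,1)[0],key=cv2.contourArea);con=cv2.convexHull(con)
    el=cv2.fitEllipse(con);M=cv2.moments(con);q=np.array([M['m10'],M['m01']])/M['m00'];print(ce,q,a,el);P.append(q)
    print(onz(c,q,90))
x,e=tri(s,P[0],t,P[1]);print(x,e)
print(plan([x[0],x[1],260],0,state()))
```

```text
[364.47301587 275.1047619 ] [364.3816273  275.65354331] 315 ((364.3878479003906, 275.67034912109375), (19.331653594970703, 21.79500389099121), 13.996752738952637)
[593.54902328 188.60552238  90.        ]
[257.91275168 155.29530201] [258.07037037 155.37407407] 149 ((258.0600891113281, 155.21908569335938), (12.654129981994629, 14.81552505493164), 136.97036743164062)
[587.49090971 182.11245657  90.        ]
[589.16405395 185.25645377  78.65242029] 1.764132889501029
('from', array([ 605.9, -216.8,  259.9]), 'yaw', np.float64(-0.01), 'tilt z', array([ 0.0089, -0.0028, -1.    ]), 'tool shift now', array([ -16.8, -402.1,   -1.4]), 'turn_z', np.float64(-0.01))
```

Run:
```python
from h import *
s,t=load("scene1"),load("top1")
for c,(u,v) in((s,(364,273)),(t,(258,155))):
    im=c["color"].astype(int)
    print("brightness/blue col"); 
    for y in range(v-11,v+17): print(y," ".join("%3d/%-3d"%(im[y,x].mean(),im[y,x,2]-im[y,x,0]) for x in range(u-12,u+13,2)))
```

```text
brightness/blue col
262 241/-9  241/-8  241/-7  241/-9  241/-11 169/-15 229/-16 242/-10 244/-7  241/-8  241/-9  241/-9  241/-9 
263 241/-8  241/-9  241/-8  241/-8  232/-17 147/-11 157/-11 216/-21 232/-16 245/-7  242/-8  241/-8  241/-9 
264 241/-8  242/-7  241/-8  244/-7  194/-22 127/-8  118/-9  117/-7  161/-14 232/-17 239/-12 243/-7  241/-8 
265 241/-9  240/-10 241/-8  246/-9  131/-9   62/-1   46/-1   40/0    95/-5  148/-12 203/-25 241/-11 244/-7 
266 241/-8  241/-8  243/-8  234/-18  61/-4   24/0    27/5    32/4    29/2    80/-3  152/-10 203/-23 233/-14
267 241/-9  241/-8  246/-8  145/-20  30/3    26/4    33/-2   26/-3   34/-1   40/-1  127/-10 148/-10 174/-15
268 242/-7  241/-8  231/-20  12/-3   27/5    33/6    36/-1   29/3    30/2    31/4    76/-4  153/-9  147/-9 
269 241/-8  243/-7  197/-26  29/-3   36/2    28/-1   38/2    29/0    17/3    36/-3   38/1   132/-8  153/-11
270 241/-8  243/-8  153/-19  28/5    33/-2   36/0    36/-2   28/-3   38/1    35/2    29/2   108/-9  154/-11
271 241/-8  245/-9   51/-4   35/-1   36/1    37/2    38/-2   30/5    40/3    34/1    33/-2   99/-5  151/-13

[... 4285 characters left out ...]
62/-7  163/-6  163/-7  163/-7  130/4   172/34  230/2  
166 241/0   240/0   229/17  168/-1  163/-7  163/-8  163/-7  164/-7  165/-6  162/-8  131/-1  180/32  231/3  
167 241/0   241/1   229/16  167/0   162/-7  161/-8  161/-7  165/-7  163/-7  152/-6  120/-1  197/28  231/3  
168 241/1   241/1   229/16  167/2   155/-6  145/-5  142/-6  149/-7  145/-6  118/-4   90/2   203/28  230/3  
169 241/0   241/1   232/15  169/9   128/-4  101/-3   87/0   102/3   106/5    95/10   98/16  204/31  229/3  
170 242/1   241/1   236/17  178/30   99/7    90/12   90/19  140/28  156/31  157/31  165/34  209/32  218/2  
171 241/1   242/1   236/17  214/39  155/31  155/33  159/36  209/41  219/37  219/35  222/33  216/28  181/0
```

Run:
```python
from h import *
s,t=load("scene1"),load("top1")
a,b=(364.6,273.4),(257.1,154.)
print(onz(s,a,94),onz(t,b,94),tri(s,a,t,b))
# pixel diameters at that depth
print(onz(s,(355,273.4),94)-onz(s,(374.3,273.4),94), onz(t,(250.8,154),94)-onz(t,(263.3,154),94))
```

```text
[590.25165993 187.17057307  94.        ] [590.73069582 184.56127281  94.        ] (array([590.40452625, 185.86514933,  93.15167592]), np.float64(1.2903433427006903))
[ 21.15907264 -37.21954654   0.        ] [-6.82517123e-01  3.68757308e+01  2.27373675e-13]
```

jog_arm --deltas '[{"delta_pos":[0,-12,0],"turn":[0,0,0]},{"delta_pos":[-1.5,-25,0],"turn":[0,0,0]},{"delta_pos":[-1.5,-35,0],"turn":[0,0,0]},{"delta_pos":[-1.5,-35,0],"turn":[0,0,0]},{"delta_pos":[-1.5,-35,0],"turn":[0,0,0]},{"delta_pos":[-1.5,-35,0],"turn":[0,0,0]},{"delta_pos":[-1.5,-35,0],"turn":[0,0,0]},{"delta_pos":[-1.5,-35,0],"turn":[0,0,0]},{"delta_pos":[-1.5,-35,0],"turn":[0,0,0]},{"delta_pos":[-1.5,-35,0],"turn":[0,0,0]},{"delta_pos":[-1.5,-35,0],"turn":[0,0,0]},{"delta_pos":[-1,-25,0],"turn":[0,0,0]}]' --hand 1

```text
clock: 11.35
ee_pos: [585.2, 165.6, 252.7]
tcp_rot: [1.0, 0.002, -0.001, -0.001]
ft_force: [-0.0, 0.0, 0.6]
gripper_width: 85.5
grasp_force: 0.0
```

jog_arm --deltas '[{"delta_pos":[0,-15,0],"turn":[0,0,0]},{"delta_pos":[0,-8,0],"turn":[0,0,0]},{"delta_pos":[0,0,15],"turn":[0,0,0]},{"delta_pos":[0,0,25],"turn":[0,0,0]},{"delta_pos":[0,0,15],"turn":[0,0,0]},{"delta_pos":[0,0,5],"turn":[0,0,0]},{"delta_pos":[0,0,0],"turn":[0,0,0]},{"delta_pos":[0,0,0],"turn":[0,0,0]}]'

```text
clock: 12.02
ee_pos: [587.8, 182.9, 194.2]
tcp_rot: [1.0, -0.001, 0.0, 0.0]
ft_force: [0.1, 0.8, 1.1]
gripper_width: 85.2
grasp_force: 0.0
```

jog_arm --deltas '[{"delta_pos":[2.6,-3,0],"turn":[0,0,0]},{"delta_pos":[0,0,8],"turn":[0,0,0]},{"delta_pos":[0,0,12],"turn":[0,0,0]},{"delta_pos":[0,0,10],"turn":[0,0,0]},{"delta_pos":[0,0,8],"turn":[0,0,0]},{"delta_pos":[0,0,4],"turn":[0,0,0]},{"delta_pos":[0,0,0],"turn":[0,0,0]},{"delta_pos":[0,0,0],"turn":[0,0,0]}]'

```text
clock: 12.68
ee_pos: [589.9, 186.8, 151.5]
tcp_rot: [1.0, 0.0, -0.0, 0.0]
ft_force: [-0.3, -0.9, -0.2]
gripper_width: 85.2
grasp_force: 0.0
```

jog_arm --deltas '[{"delta_pos":[0,0,0],"turn":[0,0,0]},{"delta_pos":[0,0,0],"turn":[0,0,0]},{"delta_pos":[0,0,0],"turn":[0,0,0]},{"delta_pos":[0,0,0],"turn":[0,0,0]},{"delta_pos":[0,0,0],"turn":[0,0,0]},{"delta_pos":[0,0,0],"turn":[0,0,0]}]' --hand 0.6

```text
clock: 13.18
ee_pos: [590.1, 186.8, 152.0]
tcp_rot: [1.0, -0.0, 0.0, -0.0]
ft_force: [-0.4, 0.2, 0.3]
gripper_width: 51.2
grasp_force: 0.0
```

jog_arm --deltas '[{"delta_pos":[0,0,0],"turn":[0,0,0]},{"delta_pos":[0,0,0],"turn":[0,0,0]},{"delta_pos":[0,0,0],"turn":[0,0,0]},{"delta_pos":[0,0,0],"turn":[0,0,0]},{"delta_pos":[0,0,0],"turn":[0,0,0]},{"delta_pos":[0,0,0],"turn":[0,0,0]}]' --hand 0 --grip_force 35

```text
clock: 13.68
ee_pos: [590.3, 186.9, 152.3]
tcp_rot: [1.0, 0.0, 0.0, -0.0]
ft_force: [-1.1, -0.8, 6.1]
gripper_width: 42.5
grasp_force: 35.6
```

jog_arm --deltas '[{"delta_pos":[0,0,-3],"turn":[0,0,0]},{"delta_pos":[0,0,-7],"turn":[0,0,0]},{"delta_pos":[0,0,-12],"turn":[0,0,0]},{"delta_pos":[0,0,-15],"turn":[0,0,0]},{"delta_pos":[0,0,-15],"turn":[0,0,0]},{"delta_pos":[-4,-5,-12],"turn":[0,0,0]},{"delta_pos":[-8,-10,-6],"turn":[0,0,0]},{"delta_pos":[-12,-16,0],"turn":[0,0,0]},{"delta_pos":[-15,-20,0],"turn":[0,0,0]},{"delta_pos":[-15,-20,0],"turn":[0,0,0]},{"delta_pos":[-15,-20,0],"turn":[0,0,0]},{"delta_pos":[-15,-20,0],"turn":[0,0,0]}]'

```text
clock: 14.68
ee_pos: [503.9, 299.7, 222.0]
tcp_rot: [1.0, 0.001, -0.0, -0.0]
ft_force: [0.6, 1.3, -0.4]
gripper_width: 42.6
grasp_force: 35.6
```

jog_arm --deltas '[{"delta_pos":[-15,-20,0],"turn":[0,0,0]},{"delta_pos":[-15,-20,0],"turn":[0,0,0]},{"delta_pos":[-15,-20,0],"turn":[0,0,0]},{"delta_pos":[-15,-20,0],"turn":[0,0,0]},{"delta_pos":[-10,-12,0],"turn":[0,0,0]},{"delta_pos":[-4,-6,5],"turn":[0,0,0]},{"delta_pos":[0,0,15],"turn":[0,0,0]},{"delta_pos":[0,0,20],"turn":[0,0,0]},{"delta_pos":[0,0,20],"turn":[0,0,0]},{"delta_pos":[0,0,15],"turn":[0,0,0]},{"delta_pos":[0,0,6],"turn":[0,0,0]},{"delta_pos":[0,0,0],"turn":[0,0,0]}]'

```text
clock: 15.68
ee_pos: [431.1, 394.9, 139.3]
tcp_rot: [1.0, 0.0, -0.001, 0.001]
ft_force: [0.1, -0.2, -0.2]
gripper_width: 42.7
grasp_force: 35.6
```

jog_arm --deltas '[{"delta_pos":[0,0,0],"turn":[0,0,0]},{"delta_pos":[0,0,0],"turn":[0,0,0]}]'

```text
clock: 15.85
ee_pos: [432.5, 396.3, 141.9]
tcp_rot: [1.0, -0.0, 0.001, -0.001]
ft_force: [0.3, 0.2, 0.2]
gripper_width: 42.6
grasp_force: 35.6
```

jog_arm --deltas '[{"delta_pos":[0,0,6],"turn":[0,0,0]},{"delta_pos":[0,0,12],"turn":[0,0,0]},{"delta_pos":[0,0,12],"turn":[0,0,0]},{"delta_pos":[0,0,7],"turn":[0,0,0]},{"delta_pos":[0,0,4],"turn":[0,0,0]},{"delta_pos":[0,0,2],"turn":[0,0,0]},{"delta_pos":[0,0,0],"turn":[0,0,0]},{"delta_pos":[0,0,0],"turn":[0,0,0]}]'

```text
clock: 16.52
ee_pos: [432.1, 395.9, 97.9]
tcp_rot: [1.0, 0.0, 0.0, -0.0]
ft_force: [0.0, -0.1, 0.4]
gripper_width: 42.4
grasp_force: 35.6
```

jog_arm --deltas '[{"delta_pos":[0,0,0.8],"turn":[0,0,0]},{"delta_pos":[0,0,0.5],"turn":[0,0,0]},{"delta_pos":[0,0,0],"turn":[0,0,0]},{"delta_pos":[0,0,0],"turn":[0,0,0]}]'

```text
clock: 16.85
ee_pos: [432.2, 395.9, 96.8]
tcp_rot: [1.0, -0.0, 0.0, -0.0]
ft_force: [-0.3, -1.1, -0.9]
gripper_width: 42.5
grasp_force: 35.6
```

jog_arm --deltas '[{"delta_pos":[0,0,0.5],"turn":[0,0,0]},{"delta_pos":[0,0,0.3],"turn":[0,0,0]},{"delta_pos":[0,0,0],"turn":[0,0,0]}]'

```text
clock: 17.1
ee_pos: [432.2, 395.9, 96.3]
tcp_rot: [1.0, 0.0, 0.0, -0.0]
ft_force: [0.1, -0.9, 4.0]
gripper_width: 42.1
grasp_force: 36.0
```

jog_arm --deltas '[{"delta_pos":[0,0,0.4],"turn":[0,0,0]},{"delta_pos":[0,0,0],"turn":[0,0,0]},{"delta_pos":[0,0,0],"turn":[0,0,0]}]'

```text
clock: 17.35
ee_pos: [432.2, 396.0, 96.2]
tcp_rot: [1.0, -0.0, 0.0, -0.0]
ft_force: [-2.2, -2.4, 9.1]
gripper_width: 42.6
grasp_force: 36.4
```

jog_arm --deltas '[{"delta_pos":[0,0,0],"turn":[0,0,0]},{"delta_pos":[0,0,0],"turn":[0,0,0]},{"delta_pos":[0,0,0],"turn":[0,0,0]},{"delta_pos":[0,0,0],"turn":[0,0,0]},{"delta_pos":[0,0,0],"turn":[0,0,0]},{"delta_pos":[0,0,-4],"turn":[0,0,0]},{"delta_pos":[0,0,-12],"turn":[0,0,0]},{"delta_pos":[0,0,-20],"turn":[0,0,0]},{"delta_pos":[0,0,-30],"turn":[0,0,0]},{"delta_pos":[0,0,-30],"turn":[0,0,0]},{"delta_pos":[0,0,-20],"turn":[0,0,0]},{"delta_pos":[0,0,0],"turn":[0,0,0]}]' --hand 0.85

```text
clock: 18.35
ee_pos: [433.9, 397.8, 217.2]
tcp_rot: [1.0, -0.0, 0.003, -0.003]
ft_force: [-0.1, 0.4, 0.3]
gripper_width: 72.9
grasp_force: 0.0
```

Run:
```python
from h import *
from bench import state,capture
for n in("scene","top"):
    c=capture(n);np.savez(n+"2.npz",**c)
s,t=load("scene2"),load("top2")
cr=lambda c,x,y:cv2.resize(c["color"][y:y+70,x:x+70,::-1],(400,300) if 0 else (300,300),interpolation=cv2.INTER_CUBIC)
cv2.imwrite("pics/v6.png",np.vstack([np.hstack([cr(s,330,255),cr(s,435,230)]),np.hstack([cr(t,225,120),cr(t,160,170)])]))
print(state()["ee_pos"],state()["gripper_width"])
```

```text
[432.45120737 396.09704934 212.90329191] 72.63992591019553
```

View pics/v6.png

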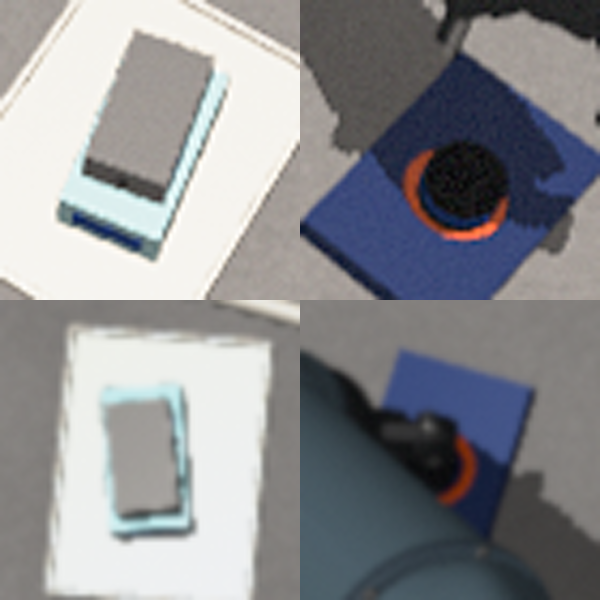

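The disc lies flat in its cut-out, at crop (463,185) scene. The bar top is clear, at about (149,110)/4.3 into the scene crop. I measure the bar and block.

```bash
cat >> h.py <<'E'
def rect(c,m,near,z):
    b,ce,a=blob(m,near);con=max(cv2.findContours(b,0,1)[0],key=cv2.contourArea)[:,0]
    M=cv2.moments(b,True);q=np.array([M['m10'],M['m01']])/M['m00']
    w=np.array([onz(c,p,z)[:2] for p in con]).astype(np.float32)
    (cx,cy),(sw,sh),an=cv2.minAreaRect(w)
    if sh>sw: an+=90
    ys,xs=np.nonzero(b);W=np.array([onz(c,p,z)[:2] for p in zip(xs,ys)]);e,v=np.linalg.eigh(np.cov((W-W.mean(0)).T))
    pa=np.degrees(np.arctan2(v[1,1],v[0,1]))
    print(q.round(1),a,"rect",round(cx,1),round(cy,1),sorted((round(sw,1),round(sh,1))),"yaw rect",round((an+90)%180-90,1),"pca",round((pa+90)%180-90,1),"mean",W.mean(0).round(1))
    return q
E
python3 - <<'E'
from h import *
s,t=load("scene2"),load("top2");P=[]
for c,near in((s,(365,280)),(t,(258,157))):
    im=c["color"].astype(int);g=im.mean(2);bl=im[:,:,2]-im[:,:,0]
    m=((g>120)&(g<175)&(bl<-3)&(bl>-25)).astype(np.uint8)
    m=cv2.morphologyEx(m,cv2.MORPH_OPEN,np.ones((3,3),np.uint8))
    P.append(rect(c,m,near,66))
print(tri(s,P[0],t,P[1]))
E
```

```text
[364.5 279.8] 632 rect 590.7 189.3 [45.6, 78.8] yaw rect 7.6 pca 8.0 mean [591.5 189.8]
[258.  156.3] 323 rect 589.7 185.2 [40.4, 74.5] yaw rect 7.4 pca 8.7 mean [589.7 185.4]
(array([590.06204629, 187.62249572,  60.7749393 ]), np.float64(1.646449667691001))
```

jog_arm --deltas '[{"delta_pos":[8,10,0],"turn":[0,0,0]},{"delta_pos":[15,20,0],"turn":[0,0,0]},{"delta_pos":[18,24,0],"turn":[0,0,0]},{"delta_pos":[18,24,0],"turn":[0,0,0]},{"delta_pos":[18,24,0],"turn":[0,0,0]},{"delta_pos":[18,24,0],"turn":[0,0,0]},{"delta_pos":[18,24,0],"turn":[0,0,0]},{"delta_pos":[18,24,0],"turn":[0,0,0]},{"delta_pos":[15,20,0],"turn":[0,0,0]},{"delta_pos":[8,11,0],"turn":[0,0,0]},{"delta_pos":[3.5,3.5,0],"turn":[0,0,-3.9]},{"delta_pos":[0,0,0],"turn":[0,0,-3.9]}]' --hand 1

```text
clock: 19.45
ee_pos: [590.1, 184.8, 210.1]
tcp_rot: [0.998, 0.068, -0.001, 0.001]
ft_force: [-0.7, 0.5, 0.7]
gripper_width: 85.6
grasp_force: 0.0
```

jog_arm --deltas '[{"delta_pos":[0,0,10],"turn":[0,0,0]},{"delta_pos":[0,0,20],"turn":[0,0,0]},{"delta_pos":[0,0,10],"turn":[0,0,0]},{"delta_pos":[0,0,0],"turn":[0,0,0]},{"delta_pos":[0,0,0],"turn":[0,0,0]}]'

```text
clock: 19.87
ee_pos: [588.6, 187.5, 170.3]
tcp_rot: [0.998, 0.068, -0.001, 0.0]
ft_force: [0.2, 0.2, 0.2]
gripper_width: 85.6
grasp_force: 0.0
```

Run:
```python
from h import *
from bench import state
print(plan([590.2,187.3,123],7.8,state()))
```

```text
('from', array([588.6, 187.5, 170.3]), 'yaw', np.float64(7.8), 'tilt z', array([-2.5e-03, -7.0e-04, -1.0e+00]), 'tool shift now', array([ 1.6,  0.4, 47.3]), 'turn_z', np.float64(-0.0))
```

jog_arm --deltas '[{"delta_pos":[1.5,0.3,8],"turn":[0,0,0]},{"delta_pos":[0,0,12],"turn":[0,0,0]},{"delta_pos":[0,0,12],"turn":[0,0,0]},{"delta_pos":[0,0,9],"turn":[0,0,0]},{"delta_pos":[0,0,6],"turn":[0,0,0]},{"delta_pos":[0,0,0],"turn":[0,0,0]},{"delta_pos":[0,0,0],"turn":[0,0,0]}]'

```text
clock: 20.45
ee_pos: [590.9, 187.2, 123.9]
tcp_rot: [0.998, 0.068, -0.0, 0.0]
ft_force: [0.4, -0.5, 0.1]
gripper_width: 85.4
grasp_force: 0.0
```

jog_arm --deltas '[{"delta_pos":[0,0,0],"turn":[0,0,0]},{"delta_pos":[0,0,0],"turn":[0,0,0]},{"delta_pos":[0,0,0],"turn":[0,0,0]},{"delta_pos":[0,0,0],"turn":[0,0,0]},{"delta_pos":[0,0,0],"turn":[0,0,0]}]' --hand 0.63

```text
clock: 20.87
ee_pos: [591.3, 187.3, 124.7]
tcp_rot: [0.998, 0.068, 0.0, -0.0]
ft_force: [0.1, -0.2, -0.1]
gripper_width: 53.5
grasp_force: 0.0
```

jog_arm --deltas '[{"delta_pos":[0,0,0],"turn":[0,0,0]},{"delta_pos":[0,0,0],"turn":[0,0,0]},{"delta_pos":[0,0,0],"turn":[0,0,0]},{"delta_pos":[0,0,0],"turn":[0,0,0]},{"delta_pos":[0,0,0],"turn":[0,0,0]},{"delta_pos":[0,0,0],"turn":[0,0,0]}]' --hand 0 --grip_force 60

```text
clock: 21.37
ee_pos: [591.3, 187.4, 125.0]
tcp_rot: [0.998, 0.068, 0.0, -0.0]
ft_force: [-1.4, -0.4, 5.7]
gripper_width: 44.2
grasp_force: 62.4
```

jog_arm --deltas '[{"delta_pos":[0,0,-3],"turn":[0,0,0]},{"delta_pos":[0,0,-7],"turn":[0,0,0]},{"delta_pos":[0,0,-12],"turn":[0,0,0]},{"delta_pos":[0,0,-15],"turn":[0,0,0]},{"delta_pos":[0,0,-12],"turn":[0,0,0]},{"delta_pos":[-5,5,-6],"turn":[0,0,0]},{"delta_pos":[-10,11,0],"turn":[0,0,0]},{"delta_pos":[-14,15,0],"turn":[0,0,0]},{"delta_pos":[-15,16,0],"turn":[0,0,0]},{"delta_pos":[-15,16,0],"turn":[0,0,0]},{"delta_pos":[-15,16,0],"turn":[0,0,0]},{"delta_pos":[-15,16,0],"turn":[0,0,0]}]'

```text
clock: 22.37
ee_pos: [514.7, 79.7, 179.7]
tcp_rot: [0.998, 0.068, -0.0, 0.0]
ft_force: [1.2, 0.9, -2.3]
gripper_width: 44.7
grasp_force: 61.6
```

jog_arm --deltas '[{"delta_pos":[-15,16,0],"turn":[0,0,0]},{"delta_pos":[-15,16,0],"turn":[0,0,0]},{"delta_pos":[-12,13,0],"turn":[0,0,0]},{"delta_pos":[-7,7,0],"turn":[0,0,0]},{"delta_pos":[-1.7,1,0],"turn":[0,0,2.5]},{"delta_pos":[0,0,0],"turn":[0,0,4.8]},{"delta_pos":[0,0,0],"turn":[0,0,4.8]},{"delta_pos":[0,0,0],"turn":[0,0,4.8]},{"delta_pos":[0,0,0],"turn":[0,0,2.5]},{"delta_pos":[0,0,10],"turn":[0,0,0]},{"delta_pos":[0,0,10],"turn":[0,0,0]},{"delta_pos":[0,0,0],"turn":[0,0,0]}]'

```text
clock: 23.37
ee_pos: [471.5, 21.6, 157.4]
tcp_rot: [0.995, -0.1, -0.002, 0.0]
ft_force: [-0.3, 0.0, -3.3]
gripper_width: 44.6
grasp_force: 62.0
```

Run:
```python
from h import *
from bench import state,capture
c=capture("scene");t=capture("top")
print(plan([473,21.8,97],-11.6,state()),state()["grasp_force"])
cv2.imwrite("pics/v7.png",np.hstack([cv2.resize(q["color"][y:y+90,x:x+90,::-1],(400,400),interpolation=cv2.INTER_CUBIC) for q,x,y in((c,280,175),(t,265,150))]))
```

```text
('from', array([472.2,  21.7, 158.5]), 'yaw', np.float64(-11.53), 'tilt z', array([-0.002, -0.   , -1.   ]), 'tool shift now', array([ 0.9, -0.3, 61.5]), 'turn_z', np.float64(0.07)) 61.98640823364258
```

View pics/v7.png

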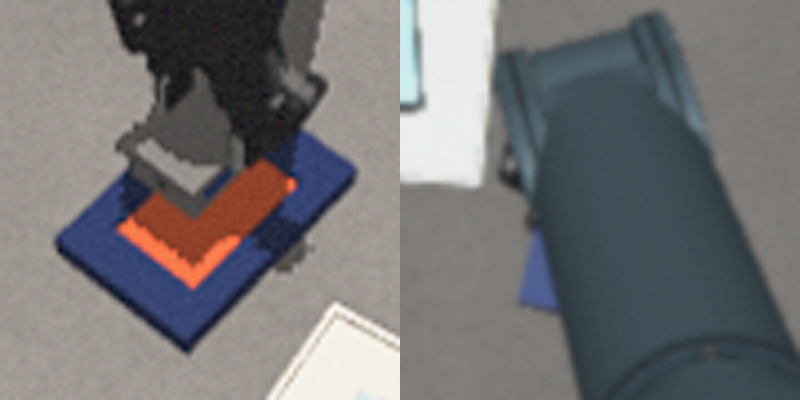

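The bar is level and parallel above its cut-out, at scene crop (190,170), with the orange floor below it. I lower it.

jog_arm --deltas '[{"delta_pos":[0.5,0,6],"turn":[0,0,0]},{"delta_pos":[0,0,12],"turn":[0,0,0]},{"delta_pos":[0,0,14],"turn":[0,0,0]},{"delta_pos":[0,0,12],"turn":[0,0,0]},{"delta_pos":[0,0,8],"turn":[0,0,0]},{"delta_pos":[0,0,4],"turn":[0,0,0]},{"delta_pos":[0,0,2],"turn":[0,0,0]},{"delta_pos":[0,0,0],"turn":[0,0,0]},{"delta_pos":[0,0,0],"turn":[0,0,0]}]'

```text
clock: 24.22
ee_pos: [473.6, 21.6, 101.7]
tcp_rot: [0.995, -0.101, 0.0, -0.0]
ft_force: [0.1, 0.6, -2.8]
gripper_width: 44.3
grasp_force: 62.1
```

jog_arm --deltas '[{"delta_pos":[0,0,0.8],"turn":[0,0,0]},{"delta_pos":[0,0,0.5],"turn":[0,0,0]},{"delta_pos":[0,0,0],"turn":[0,0,0]},{"delta_pos":[0,0,0],"turn":[0,0,0]}]'

```text
clock: 24.55
ee_pos: [473.4, 21.5, 100.3]
tcp_rot: [0.995, -0.101, 0.0, -0.0]
ft_force: [0.0, 0.3, -4.0]
gripper_width: 44.3
grasp_force: 62.1
```

jog_arm --deltas '[{"delta_pos":[0,0,1],"turn":[0,0,0]},{"delta_pos":[0,0,0.8],"turn":[0,0,0]},{"delta_pos":[0,0,0.5],"turn":[0,0,0]},{"delta_pos":[0,0,0],"turn":[0,0,0]},{"delta_pos":[0,0,0],"turn":[0,0,0]}]'

```text
clock: 24.97
ee_pos: [473.2, 21.5, 97.7]
tcp_rot: [0.995, -0.101, -0.0, 0.0]
ft_force: [0.4, -0.5, -3.1]
gripper_width: 44.0
grasp_force: 62.1
```

jog_arm --deltas '[{"delta_pos":[0,0,0.6],"turn":[0,0,0]},{"delta_pos":[0,0,0],"turn":[0,0,0]},{"delta_pos":[0,0,0],"turn":[0,0,0]}]'

```text
clock: 25.22
ee_pos: [473.3, 21.6, 97.1]
tcp_rot: [0.995, -0.101, -0.0, 0.0]
ft_force: [-0.0, -0.2, -3.9]
gripper_width: 44.5
grasp_force: 62.1
```

jog_arm --deltas '[{"delta_pos":[0,0,0.6],"turn":[0,0,0]},{"delta_pos":[0,0,0],"turn":[0,0,0]},{"delta_pos":[0,0,0],"turn":[0,0,0]}]'

```text
clock: 25.47
ee_pos: [473.3, 21.5, 96.9]
tcp_rot: [0.995, -0.101, 0.0, 0.0]
ft_force: [-2.6, -0.1, 4.1]
gripper_width: 44.0
grasp_force: 62.9
```

jog_arm --deltas '[{"delta_pos":[0,0,0.4],"turn":[0,0,0]},{"delta_pos":[0,0,0],"turn":[0,0,0]},{"delta_pos":[0,0,0],"turn":[0,0,0]}]'

```text
clock: 25.72
ee_pos: [473.3, 21.5, 96.9]
tcp_rot: [0.995, -0.101, 0.0, 0.0]
ft_force: [-3.9, -0.0, 11.7]
gripper_width: 44.4
grasp_force: 63.7
```

jog_arm --deltas '[{"delta_pos":[0,0,0],"turn":[0,0,0]},{"delta_pos":[0,0,0],"turn":[0,0,0]},{"delta_pos":[0,0,0],"turn":[0,0,0]},{"delta_pos":[0,0,0],"turn":[0,0,0]},{"delta_pos":[0,0,0],"turn":[0,0,0]},{"delta_pos":[0,0,-4],"turn":[0,0,0]},{"delta_pos":[0,0,-12],"turn":[0,0,0]},{"delta_pos":[0,0,-20],"turn":[0,0,0]},{"delta_pos":[0,0,-25],"turn":[0,0,0]},{"delta_pos":[0,0,-15],"turn":[0,0,0]},{"delta_pos":[0,0,0],"turn":[0,0,0]},{"delta_pos":[0,0,0],"turn":[0,0,0]}]' --hand 0.85

```text
clock: 26.72
ee_pos: [473.8, 21.5, 172.9]
tcp_rot: [0.995, -0.101, 0.001, -0.0]
ft_force: [-0.5, 0.1, -0.6]
gripper_width: 72.5
grasp_force: 0.0
```

Run:
```python
from h import *
from bench import state,capture
for n in("scene","top"):
    c=capture(n);np.savez(n+"3.npz",**c)
s,t=load("scene3"),load("top3");P=[]
print(state()["ee_pos"],state()["gripper_width"])
cr=lambda c,x,y:cv2.resize(c["color"][y:y+80,x:x+80,::-1],(350,350),interpolation=cv2.INTER_CUBIC)
cv2.imwrite("pics/v8.png",np.hstack([cr(s,290,180),cr(t,220,115)]))
for c,near in((s,(365,285)),(t,(258,157))):
    im=c["color"].astype(int);g=im.mean(2);bl=im[:,:,2]-im[:,:,0]
    m=((g>190)&(bl>12)).astype(np.uint8)
    m=cv2.morphologyEx(m,cv2.MORPH_CLOSE,np.ones((3,3),np.uint8))
    m=cv2.morphologyEx(m,cv2.MORPH_OPEN,np.ones((3,3),np.uint8))
    P.append(rect(c,m,near,38))
print(tri(s,P[0],t,P[1]))
```

```text
[472.783544    21.41796479 171.6010879 ] 72.83550930924
[363.4 287. ] 1032 rect 595.0 191.2 [56.8, 103.7] yaw rect 4.9 pca 5.2 mean [596.3 191.5]
[258.  156.1] 627 rect 596.4 189.3 [57.6, 104.2] yaw rect 5.1 pca 5.2 mean [596.2 189.2]
(array([596.17141097, 190.39587236,  35.83275194]), np.float64(0.99519244731131))
```

View pics/v8.png

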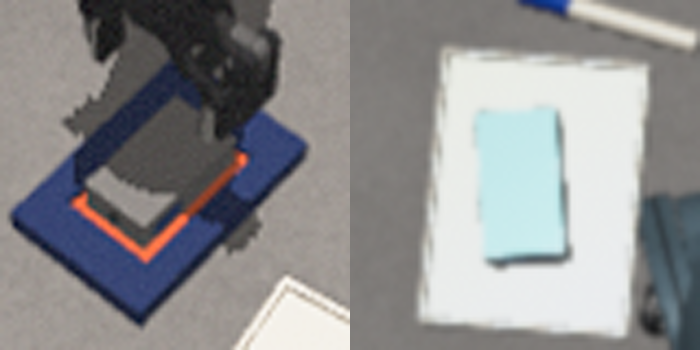

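The bar lies flat in its cut-out, at scene crop (160,175). The block is clear, at top crop (522,185). It measures 104 x 57 mm with its top at about 36–38 mm, as it should.

jog_arm --deltas '[{"delta_pos":[0,0,0],"turn":[0,0,-5.5]},{"delta_pos":[0,0,0],"turn":[0,0,-5.6]},{"delta_pos":[0,0,0],"turn":[0,0,-5.5]},{"delta_pos":[9,-10,0],"turn":[0,0,0]},{"delta_pos":[18,-20,0],"turn":[0,0,0]},{"delta_pos":[20,-23,0],"turn":[0,0,0]},{"delta_pos":[20,-23,0],"turn":[0,0,0]},{"delta_pos":[20,-23,0],"turn":[0,0,0]},{"delta_pos":[20,-23,0],"turn":[0,0,0]},{"delta_pos":[18,-20,0],"turn":[0,0,0]},{"delta_pos":[9,-11,0],"turn":[0,0,0]},{"delta_pos":[4,-4,0],"turn":[0,0,0]}]' --hand 1

```text
clock: 27.82
ee_pos: [597.5, 194.3, 171.2]
tcp_rot: [0.999, 0.044, -0.0, -0.001]
ft_force: [-0.1, -0.6, -0.4]
gripper_width: 85.2
grasp_force: 0.0
```

jog_arm --deltas '[{"delta_pos":[0,0,10],"turn":[0,0,0]},{"delta_pos":[0,0,15],"turn":[0,0,0]},{"delta_pos":[0,0,10],"turn":[0,0,0]},{"delta_pos":[0,0,0],"turn":[0,0,0]},{"delta_pos":[0,0,0],"turn":[0,0,0]}]'

```text
clock: 28.23
ee_pos: [596.1, 188.9, 136.1]
tcp_rot: [0.999, 0.043, -0.001, 0.001]
ft_force: [0.4, -0.2, 0.3]
gripper_width: 85.4
grasp_force: 0.0
```

Run:
```python
from h import *
from bench import state
print(plan([596.2,190.2,90],5.1,state()))
```

```text
('from', array([596.1, 188.9, 136.1]), 'yaw', np.float64(4.93), 'tilt z', array([-0.0024, -0.0013, -1.    ]), 'tool shift now', array([ 0.3, -1.4, 46.1]), 'turn_z', np.float64(-0.17))
```

jog_arm --deltas '[{"delta_pos":[0,-1,8],"turn":[0,0,0]},{"delta_pos":[0,0,12],"turn":[0,0,0]},{"delta_pos":[0,0,12],"turn":[0,0,0]},{"delta_pos":[0,0,9],"turn":[0,0,0]},{"delta_pos":[0,0,5],"turn":[0,0,0]},{"delta_pos":[0,0,0],"turn":[0,0,0]},{"delta_pos":[0,0,0],"turn":[0,0,0]}]'

```text
clock: 28.82
ee_pos: [596.8, 191.0, 90.8]
tcp_rot: [0.999, 0.044, -0.0, 0.0]
ft_force: [0.5, -0.5, 0.8]
gripper_width: 85.6
grasp_force: 0.0
```

jog_arm --deltas '[{"delta_pos":[0,0,0],"turn":[0,0,0]},{"delta_pos":[0,0,0],"turn":[0,0,0]},{"delta_pos":[0,0,0],"turn":[0,0,0]},{"delta_pos":[0,0,0],"turn":[0,0,0]}]' --hand 0.77

```text
clock: 29.15
ee_pos: [597.2, 191.1, 91.6]
tcp_rot: [0.999, 0.044, 0.0, -0.0]
ft_force: [-0.4, -0.4, -0.3]
gripper_width: 65.5
grasp_force: 0.0
```

jog_arm --deltas '[{"delta_pos":[0,0,0],"turn":[0,0,0]},{"delta_pos":[0,0,0],"turn":[0,0,0]},{"delta_pos":[0,0,0],"turn":[0,0,0]},{"delta_pos":[0,0,0],"turn":[0,0,0]},{"delta_pos":[0,0,0],"turn":[0,0,0]},{"delta_pos":[0,0,0],"turn":[0,0,0]}]' --hand 0 --grip_force 60

```text
clock: 29.65
ee_pos: [597.4, 191.0, 91.9]
tcp_rot: [0.999, 0.044, 0.0, -0.0]
ft_force: [-0.4, -0.4, 6.3]
gripper_width: 56.5
grasp_force: 65.4
```

jog_arm --deltas '[{"delta_pos":[0,0,-3],"turn":[0,0,0]},{"delta_pos":[0,0,-8],"turn":[0,0,0]},{"delta_pos":[0,0,-15],"turn":[0,0,0]},{"delta_pos":[0,0,-20],"turn":[0,0,0]},{"delta_pos":[0,0,-22],"turn":[0,0,0]},{"delta_pos":[0,0,-22],"turn":[0,0,0]},{"delta_pos":[0,0,-20],"turn":[0,0,0]},{"delta_pos":[0,0,-15],"turn":[0,0,0]},{"delta_pos":[-2,5,-10],"turn":[0,0,0]},{"delta_pos":[-4,10,-5],"turn":[0,0,0]},{"delta_pos":[-6,17,0],"turn":[0,0,0]},{"delta_pos":[-8,23,0],"turn":[0,0,0]}]'

```text
clock: 30.65
ee_pos: [581.1, 134.6, 231.4]
tcp_rot: [0.999, 0.045, 0.0, -0.0]
ft_force: [0.7, -1.0, -2.4]
gripper_width: 56.4
grasp_force: 64.5
```

jog_arm --deltas '[{"delta_pos":[-9,25,0],"turn":[0,0,0]},{"delta_pos":[-9,25,0],"turn":[0,0,0]},{"delta_pos":[-9,25,0],"turn":[0,0,0]},{"delta_pos":[-9,25,0],"turn":[0,0,0]},{"delta_pos":[-9,25,0],"turn":[0,0,0]},{"delta_pos":[-9,25,0],"turn":[0,0,0]},{"delta_pos":[-9,25,0],"turn":[0,0,0]},{"delta_pos":[-9,25,0],"turn":[0,0,0]},{"delta_pos":[-9,25,0],"turn":[0,0,0]},{"delta_pos":[-9,25,0],"turn":[0,0,0]},{"delta_pos":[-9,25,0],"turn":[0,0,0]},{"delta_pos":[-9,25,0],"turn":[0,0,0]}]'

```text
clock: 31.65
ee_pos: [498.4, -175.8, 230.8]
tcp_rot: [0.999, 0.043, -0.001, -0.0]
ft_force: [0.2, -0.4, -2.5]
gripper_width: 56.4
grasp_force: 64.5
```

jog_arm --deltas '[{"delta_pos":[-9,25,0],"turn":[0,0,0]},{"delta_pos":[-9,25,0],"turn":[0,0,0]},{"delta_pos":[-9,25,0],"turn":[0,0,0]},{"delta_pos":[-9,25,0],"turn":[0,0,0]},{"delta_pos":[-9,25,0],"turn":[0,0,0]},{"delta_pos":[-9,25,0],"turn":[0,0,0]},{"delta_pos":[-8,22,0],"turn":[0,0,0]},{"delta_pos":[-5,15,0],"turn":[0,0,0]},{"delta_pos":[-3,8,0],"turn":[0,0,0]},{"delta_pos":[0,4,5],"turn":[0,0,0]},{"delta_pos":[0,0,10],"turn":[0,0,0]},{"delta_pos":[0,0,0],"turn":[0,0,0]}]'

```text
clock: 32.65
ee_pos: [447.3, -376.2, 213.8]
tcp_rot: [0.999, 0.044, -0.001, -0.002]
ft_force: [-0.1, 1.1, -2.9]
gripper_width: 56.5
grasp_force: 64.5
```

jog_arm --deltas '[{"delta_pos":[0,0,0],"turn":[0,0,0]},{"delta_pos":[0,0,0],"turn":[0,0,0]}]'

```text
clock: 32.82
ee_pos: [448.5, -376.8, 215.8]
tcp_rot: [0.999, 0.045, -0.0, -0.001]
ft_force: [0.6, 0.8, -1.9]
gripper_width: 56.3
grasp_force: 64.5
```

Run:
```python
from h import *
from bench import state
print(plan([449,-381,98],5.1,state()),state()["grasp_force"])
```

```text
('from', array([ 448.5, -376.8,  215.8]), 'yaw', np.float64(5.12), 'tilt z', array([-4.0e-04,  1.1e-03, -1.0e+00]), 'tool shift now', array([  0.2,   4.4, 117.8]), 'turn_z', np.float64(0.02)) 64.46306347846985
```

jog_arm --deltas '[{"delta_pos":[0,2,6],"turn":[0,0,0]},{"delta_pos":[0,2,12],"turn":[0,0,0]},{"delta_pos":[0,0,18],"turn":[0,0,0]},{"delta_pos":[0,0,18],"turn":[0,0,0]},{"delta_pos":[0,0,18],"turn":[0,0,0]},{"delta_pos":[0,0,15],"turn":[0,0,0]},{"delta_pos":[0,0,10],"turn":[0,0,0]},{"delta_pos":[0,0,5],"turn":[0,0,0]},{"delta_pos":[0,0,0],"turn":[0,0,0]},{"delta_pos":[0,0,0],"turn":[0,0,0]}]'

```text
clock: 33.65
ee_pos: [448.6, -382.3, 114.3]
tcp_rot: [0.999, 0.044, 0.0, 0.0]
ft_force: [0.3, -0.0, -2.1]
gripper_width: 56.5
grasp_force: 64.5
```

Run:
```python
from h import *
from bench import state,capture
c=capture("scene")
print(plan([449,-381,98],5.1,state()))
cv2.imwrite("pics/v9.png",cv2.resize(c["color"][100:190,160:250,::-1],(500,500),interpolation=cv2.INTER_CUBIC))
```

```text
('from', array([ 448.9, -382.5,  114.8]), 'yaw', np.float64(5.0), 'tilt z', array([ 1.e-03, -8.e-04, -1.e+00]), 'tool shift now', array([ 0.3, -1.5, 16.8]), 'turn_z', np.float64(-0.1))
```

View pics/v9.png

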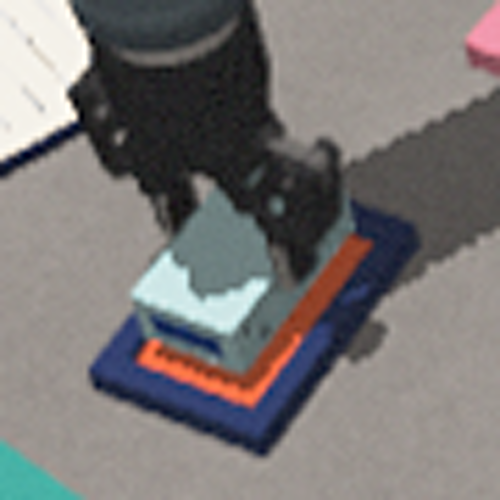

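The block is level and parallel above its cut-out, at crop (240,270), with orange visible along the front and right. I lower it with the 1 mm correction.

jog_arm --deltas '[{"delta_pos":[0,-1.2,2],"turn":[0,0,0]},{"delta_pos":[0,0,4],"turn":[0,0,0]},{"delta_pos":[0,0,4],"turn":[0,0,0]},{"delta_pos":[0,0,3],"turn":[0,0,0]},{"delta_pos":[0,0,2],"turn":[0,0,0]},{"delta_pos":[0,0,0.7],"turn":[0,0,0]},{"delta_pos":[0,0,0],"turn":[0,0,0]},{"delta_pos":[0,0,0],"turn":[0,0,0]}]'

```text
clock: 34.37
ee_pos: [448.3, -381.0, 98.5]
tcp_rot: [0.999, 0.044, -0.0, 0.0]
ft_force: [-0.3, 0.5, -1.9]
gripper_width: 56.7
grasp_force: 64.6
```

jog_arm --deltas '[{"delta_pos":[0,0,0.7],"turn":[0,0,0]},{"delta_pos":[0,0,0],"turn":[0,0,0]},{"delta_pos":[0,0,0],"turn":[0,0,0]}]'

```text
clock: 34.62
ee_pos: [448.4, -381.1, 98.0]
tcp_rot: [0.999, 0.044, 0.0, 0.0]
ft_force: [0.7, -0.5, -2.6]
gripper_width: 56.4
grasp_force: 64.5
```

jog_arm --deltas '[{"delta_pos":[0,0,0.6],"turn":[0,0,0]},{"delta_pos":[0,0,0],"turn":[0,0,0]},{"delta_pos":[0,0,0],"turn":[0,0,0]}]'

```text
clock: 34.87
ee_pos: [448.4, -381.1, 97.9]
tcp_rot: [0.999, 0.044, 0.0, 0.0]
ft_force: [-2.8, 1.5, 5.8]
gripper_width: 56.6
grasp_force: 65.4
```

jog_arm --deltas '[{"delta_pos":[0,0,0.4],"turn":[0,0,0]},{"delta_pos":[0,0,0],"turn":[0,0,0]},{"delta_pos":[0,0,0],"turn":[0,0,0]}]'

```text
clock: 35.12
ee_pos: [448.4, -381.1, 97.9]
tcp_rot: [0.999, 0.044, 0.0, 0.0]
ft_force: [-2.6, 1.4, 9.0]
gripper_width: 56.2
grasp_force: 65.9
```

On the floor. I release and rise.

jog_arm --deltas '[{"delta_pos":[0,0,0],"turn":[0,0,0]},{"delta_pos":[0,0,0],"turn":[0,0,0]},{"delta_pos":[0,0,0],"turn":[0,0,0]},{"delta_pos":[0,0,0],"turn":[0,0,0]},{"delta_pos":[0,0,0],"turn":[0,0,0]},{"delta_pos":[0,0,-4],"turn":[0,0,0]},{"delta_pos":[0,0,-12],"turn":[0,0,0]},{"delta_pos":[0,0,-25],"turn":[0,0,0]},{"delta_pos":[0,0,-30],"turn":[0,0,0]},{"delta_pos":[0,0,-30],"turn":[0,0,0]},{"delta_pos":[0,0,-30],"turn":[0,0,0]},{"delta_pos":[0,0,-20],"turn":[0,0,0]}]' --hand 1

```text
clock: 36.12
ee_pos: [449.1, -381.5, 252.0]
tcp_rot: [0.999, 0.044, 0.002, 0.001]
ft_force: [-0.1, -0.2, 0.5]
gripper_width: 85.3
grasp_force: 0.0
```

jog_arm --deltas '[{"delta_pos":[-10,15,-10],"turn":[0,0,0]},{"delta_pos":[-15,25,0],"turn":[0,0,0]},{"delta_pos":[-15,30,0],"turn":[0,0,0]},{"delta_pos":[-15,30,0],"turn":[0,0,0]},{"delta_pos":[-10,30,0],"turn":[0,0,0]},{"delta_pos":[-5,20,0],"turn":[0,0,0]},{"delta_pos":[0,0,0],"turn":[0,0,0]},{"delta_pos":[0,0,0],"turn":[0,0,0]},{"delta_pos":[0,0,0],"turn":[0,0,0]}]'

```text
clock: 36.87
ee_pos: [392.2, -535.5, 258.3]
tcp_rot: [0.999, 0.044, 0.0, -0.0]
ft_force: [0.3, 0.4, -0.1]
gripper_width: 85.2
grasp_force: 0.0
```

Run:
```python
from h import *
from bench import state,capture
c=capture("scene");s=state();print(s["clock"],s["ee_pos"],s["ft_force"],s["qvel"].round(3))
cv2.imwrite("pics/v10.png",cv2.resize(c["color"][110:320,150:520,::-1],(800,454),interpolation=cv2.INTER_CUBIC))
```

```text
36.9167 [ 392.5631185  -535.06649955  258.26545551] [ 0.05072751 -0.86200939  0.1345912 ] [-0.006 -0.001 -0.002  0.005  0.003 -0.004  0.001]
```

View pics/v10.png

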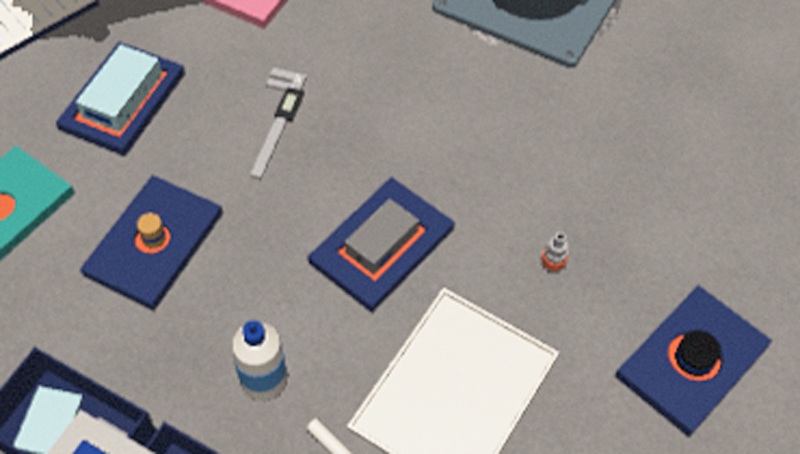

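All four specimens lie flat in their own cut-outs: block (120,85), brass (150,230), bar (383,233) and disc (697,352). Gel at (260,360) and transducer at (556,252) are standing, and the arm is clear.

```bash
python3 -c "
from bench import sign_off;print(sign_off())"
```

```text
the job is handed in; nothing more can be done
None
```

The job is handed in at about 37 s: the last camera view showed all four specimens lying flat in their own cut-outs and the gel bottle and transducer still standing; `sign_off()` gave no verdict.

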